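# Take the tab-locked lid off the centrifuge rotor

### The job

The spin is done: take the lid off the centrifuge rotor on the bench. Pinch in both release tabs on its knob to unlatch it and turn the lid anticlockwise until you feel it reach its stop, without forcing it there or pulling before it is free. Lift it off, set it down gently, right way up and flat, in the empty white tray, let go, and leave everything else where it is.

Things in the scene. Friction and masses are not known exactly. Their poses are not given: they have to be found in the camera images.
- lid_knob (a point): Centre of the black knob on the rotor lid's axis, half-way up it: 52 mm above the lid's lower rim, 20 mm above the flat top under it; z up. The knob is a bar 46 mm long (x), 30 mm thick (y), its top 68 mm above the lower rim. Beside each long face (+y, -y) stands a grey release tab, 22 mm wide (x), 6 mm thick, from 32 to 70 mm above the lower rim. Over both tabs: 56 mm, fully pinched 44 mm.
- lid: Round aluminium lid, 148 mm across, about 200 g, knob and tabs on it turn with it. Origin: centre of its lower rim, on the axis; z up, x along the knob's bar. Turns anticlockwise from above (about +z), once unlatched, by 0.85 to 1.5 rad to a hard stop: how far differs from rotor to rotor and is not seen from outside. A seal drags at 0.1 to 0.3 N m. It stands flat on its rim, nothing reaches below that.
- tab_left (a joint): Travel of the +y tab towards the knob: 0 standing out (latched), 0.006 m fully pinched, free of its notch from 0.0035 m on; a spring takes 3 N at first and 11 N fully in. Let go in mid-turn it stays in by some 3.5 mm, held by the rotor's collar, until the lid is off.
- tab_right (a joint): The same for the -y tab.
- rotor: Aluminium rotor fixed on its bench stand, 132 mm across, under the lid. Origin on its axis on the bench; z up, x and y as the locked lid's. The locked lid's lower rim is 57 mm above the bench, its knob's centre 109 mm. At the stop a T-bar under the lid lines up with a slot in the rotor and the lid lifts off (a seal pushes it up 2 mm); over 0.15 rad short of it the lid is held. Lifted 32 mm it is clear.
- tray: Empty shallow white plastic tray, 185 x 185 mm, walls 14 mm high and 3 mm thick, floor 3 mm thick. Fixed. Origin under its centre on the bench.
- media_bottle: Bystander: glass bottle with a blue cap, 72 mm across, 150 mm high; origin under its centre.
- tube_rack: Bystander: red tube rack 70 x 180 mm (x, y) with capped tubes, 101 mm high; origin under its centre.
- dish_stack: Bystander: stack of four Petri dishes, 92 mm across, 60 mm high; origin under its centre.
- marker: Bystander: black marker pen lying along its x, 132 mm long, 15 mm thick, between the rotor and the tray; origin under its middle.
- tip_box: Bystander: pipette tip box 78 x 118 mm, 63 mm high; origin under its centre.
- wash_bottle: Bystander: white wash bottle, 68 mm across, 166 mm high with its spout; origin under its centre.
- dish: Bystander: single Petri dish, 92 mm across, 15 mm high; origin under its centre.

How it is judged:
On the way, in this order (a step that is already met when the one before it is completed fails the run):
1. both release tabs pinched in while the lid is still at its locked angle (value of joint each of tab_left, tab_right above 0.0035 m and angle between the x axis of lid and the x axis of rotor, either way round below 0.3 rad), for 0.1 s.
2. the lid turned out of its latch, still down on the rotor (angle between the x axis of lid and the x axis of rotor, either way round above 0.65 rad and z of lid in the frame of rotor below 0.064 m), for 0.1 s.
3. the lid lifted clear above the rotor (z of lid in the frame of rotor above 0.085 m and contact force between lid and rotor below 0.1 N), for 0.1 s.
At the end, for the whole second after the job is handed in: The lid stands right way up (within 3 degrees) and flat on the tray's floor (lower rim under 6 mm above the bench), within the tray (its centre within 22 mm of the tray's), at rest, released, both tabs sprung out again (within 1.5 mm) (horizontal distance between lid and tray below 0.022 m and height (world z) of lid below 0.006 m and angle between lid's own z axis and vertical below 0.05 rad and linear speed of lid below 0.02 m/s and contact force between lid and the fingers below 0.1 N and value of joint each of tab_left, tab_right below 0.0015 m); the robot touches nothing.
It fails at once if the lid is forced against the rotor (over 60 N): over-turned, pulled before it is free, or pushed (contact force between lid and rotor above 60 N).
It fails at once if the lid is dropped or thrown: moving faster than 0.35 m/s with nobody holding it (contact force between lid and the fingers below 0.1 N and linear speed of lid above 0.35 m/s).
It fails at once if a bystander is moved by more than 15 mm (distance of any of media_bottle, tube_rack, dish_stack, marker, tip_box, wash_bottle, dish from where it was at the start of the episode above 0.015 m).
It also fails if it takes over 64 s, if anything falls off the work surface, if the arm or the gripper's body presses on something with over 40 N, if the wrist force passes 120 N, or if a joint passes its speed limit or range.

### The arm

A 6-joint arm with a two-finger parallel gripper is mounted at the origin on the work surface. World frame = base frame: x ahead of the robot, y to its left, z up, the work surface at z = 0. Lengths are in m, angles in rad, forces in N, time in s.
With the tool pointing down it reaches from about 0.25 to 0.725 m from the base axis. Payload 4 kg.
Tool frame: the origin (TCP) lies midway between the tips of the shut fingers; the grasp point (between the pads) lies 19 mm behind it; z points along the fingers, y is the direction in which the jaws open and shut (so a half turn about z gives the same grasp; the last joint's range is limited). The gripper opens to 85 mm and grips with 20 to 120 N. Pads are 22 mm wide; open, the fingers measure 114 mm over their backs; the gripper's body (76 mm by 85 mm) begins 54 mm behind the grasp point. The pads swing forward as they close: fully open they stand 13 mm farther back than shut.
Start: joints at [-1.12, 0.241, 0.005, 1.335, 0, 1.571], TCP at [0.218, -0.45, 0.205] pointing down, gripper open.
Joint ranges: [-2.72, 2.72], [-1.05, 1.87], [-1.09, 1.28], [-1.99, 2.15], [-1.42, 1.44], [-3.14, 3.14]. Speed limits (rad/s): [2.79, 2.79, 3.14, 3.14, 3.14, 3.14].

### API

Orientations are given as a unit quaternion [x, y, z, w].
In Python, from workcell import monitor, cams, order gives the robot as it stands.
- The arm moves only by the tool send_rows, never from a script. Its argument "moves" is a list of rows, each a list of 4 numbers: the shift along the tool's x, y, z as a fraction of full scale, then the turn about the tool's z as a fraction of full scale. A call has 1 to 20 rows; each row shifts and turns the commanded pose from where the row before left it, along the tool's axes as they then stand; what a row does not reach is not made up. Full scale, the value 1, is 100 cm for a shift and 0.1 rad for a turn. A row lasts 1/10 s, in which the tool goes at most 50 mm and 8.59 degrees, less where a joint would pass 70% of its speed; a pose out of reach is approached as far as the arm can. A call with a number of a shift or a turn outside -1 to 1 is refused whole. A call with a gripper value outside its range is refused whole. "claw" is the gripper's target within -1 to 1 (fully open at 1, half-way at 0, shut at -1), set as the call begins (left out, the last holds). The fingers move at their own pace and stop on an object; the grip force is fixed at half the most. Time passes only in rows, so rows that do not move let the fingers close. It gives the time, the measured TCP pose, the force and the opening at its end, in the units of the state.
- monitor.get_obs(): the state, without advancing time (a new reading comes with each control period).
- cams.camera(name): name is "side" or "top" or "wrist"; returns (picture, depth): 420x560x3 uint8, blue, green, red; 420x560 float32, m along the optical axis (not along the pixel's ray), 0 where there is no reading.
- cams.camera_info(name): a dict with "intrinsics" (3x3 intrinsics, pixels), "T" (4x4, takes a point from camera to world coordinates); the wrist camera has in their place "mount" (4x4, takes a point from camera to tool coordinates, whose origin is the TCP and whose axes are the flange's). Camera axes: x right, y up, looking along -z (the intrinsics and any distortion apply to the point x, -y, -z); pixel columns grow to the right and rows downward; lengths in m; the calibration is good to about 2 mm. A picture is of the moment at which its call begins: read the wrist's pose just before it. camera_info takes no time and is no camera call.
- order.job_done(): hands the job in, once; it reports no verdict.
The state is a dict: "clock": time; "joint_pos": joint angles; "joint_vel": joint speeds; "tau": joint torques, N m; "eef_pos": TCP position; "tool_rot": TCP orientation; "ft_force": force on the tool from outside, world axes, zero at the start; "ft_torque": the same for the moment, N m; "grip_width": finger opening in m.
Only numpy, scipy, OpenCV 4.12 (cv2) and the standard library are available. Lean on these libraries where they do the work, as an engineer would, in place of code of your own. Each camera call takes 0.05 s, during which the arm holds its last target.

## Working session

There is one attempt and no reset: what is moved stays moved. The work goes in short steps, Python scripts to look and compute and a tool call to move; the robot and the scene stay as the last step left them, time stands still between calls to the robot, and variables do not carry over. Pictures are saved under pics/ and viewed, and the job is handed in when it is done.

Besides the shell and the picture viewer there is one more tool, called by a JSON object that holds its "op" and its "data", one argument or row to a line. send_rows: Moves the arm, as the interface text tells. Its arguments: {"type":"object","properties":{"moves":{"type":"array","items":{"type":"array","items":{"type":"number","minimum":-1,"maximum":1}}},"claw":{"type":"number"}},"required":["moves"]}

```bash
mkdir -p pics; ls; cat > h.py <<'E'
import numpy as np, cv2
from workcell import monitor, cams, order
def pts(name,depth,obs=None):
    i=cams.camera_info(name);K=np.array(i["intrinsics"])
    h,w=depth.shape;u,v=np.meshgrid(np.arange(w),np.arange(h))
    X=(u-K[0,2])/K[0,0]*depth;Y=(v-K[1,2])/K[1,1]*depth
    P=np.stack([X,-Y,-depth,np.ones_like(depth)],-1)
    if "T" in i: T=np.array(i["T"])
    else:
        from scipy.spatial.transform import Rotation as R
        W=np.eye(4);W[:3,:3]=R.from_quat(obs["tool_rot"]).as_matrix();W[:3,3]=obs["eef_pos"];T=W@np.array(i["mount"])
    return (P@T.T)[...,:3]
def snap(name,fn):
    o=monitor.get_obs();p,d=cams.camera(name);cv2.imwrite("pics/"+fn+".png",p);np.savez("pics/"+fn+".npz",p=p,d=d,w=pts(name,d,o));return p,d,pts(name,d,o),o
E
python3 - <<'E'
from h import *
print(monitor.get_obs())
for n in("top","side","wrist"): snap(n,n+"0"); print({k:(np.round(v,4).tolist() if not isinstance(v,str) else v) for k,v in cams.camera_info(n).items()})
E
```

```text
pics
{'clock': 0.0, 'joint_pos': array([-1.12003108e+00,  2.41424102e-01,  3.73291958e-03,  1.33519153e+00,
       -2.02615761e-05,  1.57080536e+00]), 'joint_vel': array([ 0.00043529,  0.00084396, -0.00096036, -0.00061339, -0.00113932,
       -0.00027808]), 'tau': array([ 5.62772657e-04, -3.72318041e+01,  2.52407652e+01,  1.68340013e-02,
       -5.66372728e-05, -1.39186113e-06]), 'eef_pos': array([ 0.2175249 , -0.44944768,  0.20391077]), 'tool_rot': array([ 9.74709147e-01,  2.23474808e-01, -2.43010655e-04, -1.01454172e-03]), 'ft_force': array([ 0.7129014 , -0.32533882, -0.47612798]), 'ft_torque': array([ 0.03964074, -0.01299319,  0.00198267]), 'grip_width': 0.08530601320209341}
{'intrinsics': [[398.0013, 0.0, 277.0757], [0.0, 398.0013, 214.3383], [0.0, 0.0, 1.0]], 'T': [[0.029, 0.9984, -0.0492, 0.5168], [-0.9996, 0.029, 0.001, 0.0278], [0.0025, 0.0491, 0.9988, 1.1637], [0.0, 0.0, 0.0, 1.0]]}
{'intrinsics': [[392.248, 0.0, 276.9327], [0.0, 392.248, 206.8069], [0.0, 0.0, 1.0]], 'T': [[-0.9031, 0.2995, -0.3077, 0.2984], [-0.4294, -0.6248, 0.6521, 0.6485], [0.003, 0.7211, 0.6929, 0.7685], [0.0, 0.0, 0.0, 1.0]]}
{'intrinsics': [[314.6095, 0.0, 278.5642], [0.0, 314.6095, 213.2608], [0.0, 0.0, 1.0]], 'mount': [[0.0002, 0.9589, 0.2838, 0.0708], [1.0, -0.0001, -0.0004, -0.0001], [-0.0004, 0.2838, -0.9589, -0.1697], [0.0, 0.0, 0.0, 1.0]]}
```

View pics/top0.png

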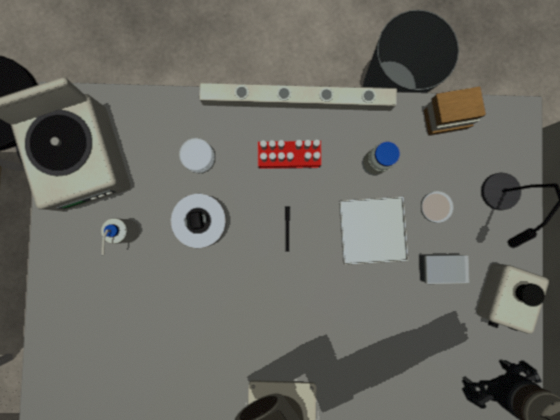

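View pics/side0.png

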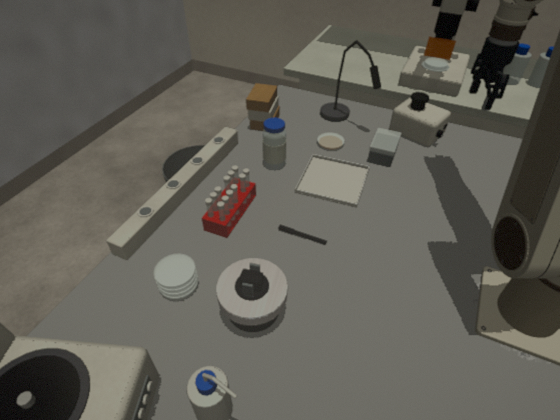

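```bash
python3 - <<'E'
import numpy as np
w=np.load('pics/top0.npz')['w'];print(w[::30,::35,2].round(2))
E
```

```text
[[-0.76 -0.75 -0.75 -0.76 -0.76 -0.74 -0.75 -0.75 -0.75 -0.75 -0.75 -0.74
  -0.75 -0.74 -0.75 -0.75]
 [-0.74 -0.75 -0.75 -0.75 -0.75 -0.75 -0.75 -0.76 -0.76 -0.75 -0.74 -0.39
  -0.47 -0.75 -0.75 -0.75]
 [-0.2  -0.75 -0.75 -0.75 -0.76 -0.75  1.16 -0.75 -0.74 -0.75 -0.75 -0.73
  -0.63 -0.37 -0.75 -0.74]
 [-0.2   0.23  0.2   0.   -0.    0.    0.05  0.06  0.06  0.05  0.06  0.05
  -0.36 -0.75 -0.75 -0.74]
 [-0.2   0.13  0.14  0.06  0.   -0.   -0.   -0.01 -0.    0.   -0.    0.
  -0.    0.12  0.   -0.  ]
 [-0.23  0.14  0.13  0.12 -0.01 -0.    0.06 -0.    0.05  0.05  0.    0.15
  -0.    0.    0.    0.  ]
 [-0.61  0.13  0.13  0.13 -0.   -0.   -0.    0.    0.    0.    0.    0.
  -0.    0.    0.02  0.  ]
 [-0.75 -0.    0.   -0.    0.    0.08  0.09  0.   -0.   -0.    0.    0.
  -0.   -0.    0.    0.  ]
 [-0.75  0.   -0.    0.   -0.    0.    0.09  0.   -0.    0.    0.    0.
   0.   -0.   -0.    0.22]
 [-0.75 -0.   -0.01  0.   -0.   -0.   -0.    0.    0.   -0.    0.    0.
   0.01  0.06  0.01  0.  ]
 [-0.75 -0.   -0.    0.    0.    0.   -0.   -0.    0.   -0.    0.    0.
  -0.    0.    0.06  0.13]
 [-0.75 -0.   -0.   -0.01 -0.    0.   -0.   -0.   -0.    0.   -0.   -0.
  -0.   -0.   -0.    0.09]
 [-0.67  0.   -0.    1.16 -0.    0.    0.   -0.    0.   -0.   -0.01  0.
   0.   -0.   -0.    0.  ]
 [-0.76 -0.01  1.16  0.   -0.   -0.    0.    0.    0.01  0.02 -0.   -0.
  -0.01  0.    0.34  0.43]]
```

The top view shows the lid around pixel (198,221), the tray around (374,230), and the marker at (288,228) between them. Next I'll measure them.

```bash
python3 - <<'E'
from h import *
z=np.load('pics/top0.npz');w=z['w'];p=z['p']
def crop(fn,r,c,s): cv2.imwrite(fn,cv2.resize(p[r[0]:r[1],c[0]:c[1]],None,fx=s,fy=s,interpolation=cv2.INTER_CUBIC))
crop('pics/lidc.png',(185,260),(160,240),7)
sub=np.zeros(w.shape[:2],bool);sub[185:260,160:240]=1
lid=sub&(w[...,2]>.05)
q=w[lid];c,r=cv2.minEnclosingCircle(q[:,:2].astype(np.float32));print('lid circ',c,r,np.median(q[:,2]))
kn=sub&(w[...,2]>.105);q=w[kn];print('knob',kn.sum(),q.mean(0),cv2.minAreaRect(q[:,:2].astype(np.float32)))
for v in range(203,240,2): print(' '.join('%3d'%(1000*w[v,u,2]) for u in range(182,216,2)))
sub[:]=0;sub[190:270,330:415]=1
g=p.min(2)>165
for nm,m in(('tray',sub&g),('wall',sub&(w[...,2]>.009)&(w[...,2]<.025))):
    q=w[m];print(nm,m.sum(),np.median(q[:,2]),cv2.minAreaRect(q[:,:2].astype(np.float32)))
for n,(r,c) in dict(marker=((200,255),(278,298)),rack=((135,170),(252,326)),bottle=((140,175),(360,402)),dishst=((132,175),(175,218)),wash=((212,258),(95,135)),tip=((245,290),(415,475)),dish=((188,225),(417,457))).items():
    q=w[r[0]:r[1],c[0]:c[1]].reshape(-1,3);q=q[(q[:,2]>.007)&(q[:,2]<.3)];print(n,q.min(0).round(3),q.max(0).round(3))
E
```

```text
lid circ (0.5342229604721069, 0.170927032828331) 0.14426951110363007 0.08684207734872185
knob 291 [0.54509619 0.22649953 0.18318251] ((0.5444095134735107, 0.14798028767108917), (0.2418806254863739, 0.04797641187906265), 88.28247833251953)
 82  86  88  86  85  87  85  83  89  83  85  86  88  85  85  84  82
 84  84  85  87  84  89  84  86  86  87  85  87  85  85  87  88  90
 86  87  86  86  87  84  85  84  86  85  85  81  80  84  87  86  88
 84  86  85  87  85  89  87  88  90  91  87  86  87  91  83  86  85
 84  85  87  88  89  87  87  88 118  89  92  86  89  88  82  89  85
 85  81  86  85 124 123 123 127 124 119  89  89  86  90  86  86  86
 85  92  89  86 124 123 125 124 125 114  96 125 115  88  87  87  82
 87  84  91  88 120 123 121 126 122 124 102 124 115  88  91  87  83
 86 126 127 106 126 124 122 124 123 121 104 124 119  89  86  86  85
 86  87 125 109 120 126 124 125 121 124 112 125 122  93  83  85  86
 84  83 125 113  90 122 127 126 122 121 116  85  90  86  88  87  87
 81  88 125 114  89 124 124 126 124 125 118  88  90  89  88  89  84
 84  84  83  87  89 126 125 125 124 117 118  
[... 348 characters left out ...]
84  84  85  87
 84  89  88  85  85  86  85  86  83  88  84  85  87  82  90  86  83
tray 3441 0.0025421029506313975 ((0.5285171866416931, -0.1564280241727829), (0.17425008118152618, 0.3690990209579468), 5.139989852905273)
wall 312 0.013050296880746881 ((0.536063551902771, -0.2543655335903168), (0.18496716022491455, 0.18674056231975555), 5.222668170928955)
marker [ 0.468 -0.024  0.007] [0.617 0.024 0.019]
rack [ 0.707 -0.095  0.007] [0.784 0.087 0.106]
bottle [ 0.696 -0.283  0.007] [ 0.766 -0.216  0.155]
dishst [0.688 0.213 0.007] [0.779 0.304 0.065]
wash [0.453 0.423 0.008] [0.547 0.489 0.165]
tip [ 0.394 -0.508  0.007] [ 0.474 -0.387  0.071]
dish [ 0.564 -0.483  0.007] [ 0.655 -0.391  0.023]
```

View pics/lidc.png

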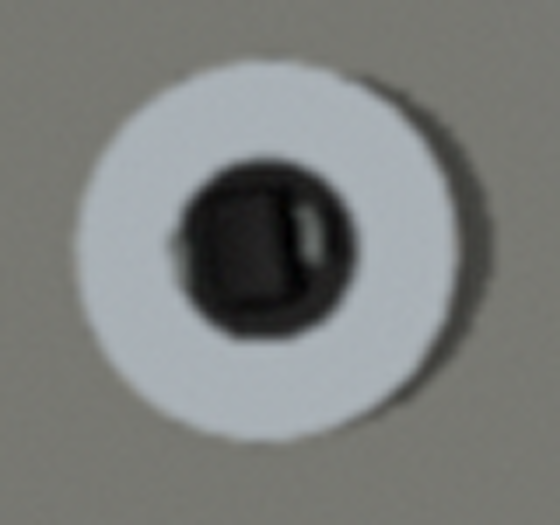

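```bash
cat >> h.py <<'E'
def lidfit(w,sel,zk=(.117,.135),zt=(.078,.095)):
    from scipy.optimize import least_squares
    z=w[...,2]
    m=(sel&(z>zt[0])&(z<zt[1])).astype(np.uint8)
    m=cv2.morphologyEx(m,cv2.MORPH_CLOSE,np.ones((3,3)))
    cs,_=cv2.findContours(m,cv2.RETR_EXTERNAL,cv2.CHAIN_APPROX_NONE);c=max(cs,key=cv2.contourArea)[:,0]
    q=w[c[:,1],c[:,0]]; q=q[(q[:,2]>zt[0])&(q[:,2]<zt[1])]
    f=lambda a:np.hypot(q[:,0]-a[0],q[:,1]-a[1])-a[2]
    s=least_squares(f,[*q[:,:2].mean(0),.074],loss='soft_l1',f_scale=.002).x
    k=w[sel&(z>zk[0])&(z<zk[1])]; k=k[np.hypot(k[:,0]-s[0],k[:,1]-s[1])<.04]
    return s,k,cv2.minAreaRect(k[:,:2].astype(np.float32))
E
python3 - <<'E'
from h import *
from scipy.spatial.transform import Rotation as R
z=np.load('pics/top0.npz');w=z['w'];p=z['p']
s=np.zeros(w.shape[:2],bool);s[185:260,160:240]=1
a,k,r=lidfit(w,s);print(a,len(k),r,k.mean(0))
print(R.from_quat(monitor.get_obs()['tool_rot']).as_matrix().round(3))
g=p[...,:].astype(int)
# grey tabs etc: colours along a row
for v in (212,218,224): print([int(x) for x in p[v,178:222].mean(1)])
E
```

```text
[0.54723863 0.23987624 0.0725888 ] 242 ((0.5471314191818237, 0.23980790376663208), (0.045890290290117264, 0.05612693727016449), 12.200834274291992) [0.54681228 0.23940857 0.12374328]
[[ 0.9    0.436 -0.001]
 [ 0.436 -0.9    0.002]
 [ 0.    -0.002 -1.   ]]
[175, 175, 175, 175, 175, 175, 175, 175, 164, 134, 85, 42, 24, 16, 16, 15, 19, 18, 17, 21, 13, 11, 8, 14, 25, 28, 31, 30, 43, 81, 128, 162, 175, 176, 177, 176, 176, 174, 175, 176, 175, 176, 176, 176]
[175, 175, 176, 176, 174, 161, 134, 94, 51, 27, 25, 17, 19, 21, 25, 27, 28, 32, 32, 33, 31, 20, 10, 4, 33, 75, 97, 83, 41, 16, 21, 40, 85, 140, 170, 176, 176, 176, 175, 175, 176, 175, 176, 176]
[176, 175, 175, 175, 176, 173, 155, 124, 88, 51, 26, 23, 17, 21, 26, 26, 30, 30, 32, 36, 35, 35, 23, 11, 4, 15, 24, 32, 35, 34, 33, 58, 111, 156, 174, 177, 175, 175, 176, 175, 175, 176, 174, 176]
```

Bar yaw is about 12.2°, the knob is at (0.547, 0.240), and the tray is at (0.536, -0.254). Before moving I'll check the J6 sign with a small turn.

{"op": "send_rows", "data": {
  "moves": [
    [0,0,-0.03,1],
    [0,0,0,0]
  ],
  "claw": 1
}}

```text
clock: 0.35
eef_pos: [0.2186, -0.4516, 0.2377]
tool_rot: [0.985, 0.174, 0.001, 0.002]
ft_force: [0.4, -0.3, 1.1]
grip_width: 0.0853
```

```bash
cat >> h.py <<'E'
from scipy.spatial.transform import Rotation as R
def yaw(o):
    m=R.from_quat(o["tool_rot"]).as_matrix(); return np.arctan2(m[1,0],m[0,0])
def st(tgt=None):
    o=monitor.get_obs();print('t',round(o['clock'],2),'p',o['eef_pos'].round(4),'yaw',round(yaw(o),4),'j',o['joint_pos'].round(3),'F',o['ft_force'].round(2),'M',o['ft_torque'].round(3),'w',round(o['grip_width'],4))
    if tgt is not None:
        m=R.from_quat(o["tool_rot"]).as_matrix();print('tool delta mm',(1000*m.T@(np.array(tgt[:3])-o['eef_pos'])).round(1),'turn',round(-((tgt[3]-yaw(o)+np.pi)%(2*np.pi)-np.pi),4))
    return o
E
python3 - <<'E'
from h import *
st([.547,.24,.25,.213]);st([.547,.24,.25,.213+np.pi])
E
```

```text
t 0.35 p [ 0.2186 -0.4516  0.2377] yaw 0.3499 j [-1.12   0.228  0.074  1.411 -0.     1.672] F [ 0.42 -0.33  1.05] M [-0.044 -0.028 -0.025] w 0.0853
tool delta mm [ 545.6 -537.   -14.8] turn 0.1369
t 0.35 p [ 0.2186 -0.4516  0.2377] yaw 0.3499 j [-1.12   0.228  0.074  1.411 -0.     1.672] F [ 0.42 -0.33  1.05] M [-0.044 -0.028 -0.025] w 0.0853
tool delta mm [ 545.6 -537.   -14.8] turn -3.0047
```

{"op": "send_rows", "data": {
  "moves": [
    [0,0,0,-1],
    [0,0,0,-1],
    [0,0,0,-1],
    [0,0,0,-1],
    [0,0,0,-1],
    [0,0,0,-1],
    [0,0,0,-1],
    [0,0,0,-1],
    [0,0,0,-1],
    [0,0,0,-1],
    [0,0,0,-1],
    [0,0,0,-1],
    [0,0,0,-1],
    [0,0,0,-1],
    [0,0,0,-1],
    [0,0,0,-1],
    [0,0,0,-1],
    [0,0,0,-1],
    [0,0,0,-1],
    [0,0,0,-1]
  ]
}}

```text
clock: 2.35
eef_pos: [0.2177, -0.4498, 0.2341]
tool_rot: [0.383, 0.924, 0.0, -0.0]
ft_force: [0.1, -0.2, 0.1]
grip_width: 0.0854
```

```bash
python3 - <<'E'
from h import *
st([.51,.22,.25,.213+np.pi])
E
```

```text
t 2.35 p [ 0.2177 -0.4498  0.2341] yaw 2.356 j [-1.12   0.23   0.068  1.409  0.    -0.334] F [ 0.12 -0.2   0.13] M [0.003 0.009 0.039] w 0.0854
tool delta mm [267.1 680.3 -15.5] turn -0.9986
```

{"op": "send_rows", "data": {
  "moves": [
    [0.0148,0.0378,-0.001,0],
    [0.0148,0.0378,-0.001,0],
    [0.0148,0.0378,-0.001,0],
    [0.0148,0.0378,-0.001,0],
    [0.0148,0.0378,-0.001,0],
    [0.0148,0.0378,-0.001,0],
    [0.0148,0.0378,-0.001,0],
    [0.0148,0.0378,-0.001,0],
    [0.0148,0.0378,-0.001,0],
    [0.0148,0.0378,-0.001,0],
    [0.0148,0.0378,-0.001,0],
    [0.0148,0.0378,-0.001,0],
    [0.0148,0.0378,-0.001,0],
    [0.0148,0.0378,-0.001,0],
    [0.0148,0.0378,-0.001,0],
    [0.0148,0.0378,-0.001,0],
    [0.0148,0.0378,-0.001,0],
    [0.0148,0.0378,-0.001,0]
  ]
}}

```text
clock: 4.15
eef_pos: [0.5145, 0.2195, 0.2521]
tool_rot: [0.385, 0.923, -0.0, -0.0]
ft_force: [0.4, -0.2, 0.3]
grip_width: 0.0853
```

{"op": "send_rows", "data": {
  "moves": [
    [0,0,0,-1],
    [0,0,0,-1],
    [0,0,0,-1],
    [0,0,0,-1],
    [0,0,0,-1],
    [0,0,0,-1],
    [0,0,0,-1],
    [0,0,0,-1],
    [0,0,0,-1],
    [0,0,0,-1],
    [0,0,0,0],
    [0,0,0,0]
  ]
}}

```text
clock: 5.35
eef_pos: [0.5141, 0.2178, 0.2523]
tool_rot: [-0.104, 0.995, -0.0, -0.0]
ft_force: [0.9, 0.2, 0.2]
grip_width: 0.0854
```

```bash
python3 - <<'E'
from h import *
st([.547,.24,.14,.213+np.pi])
p,d,w,o=snap("wrist","wr1")
E
```

```text
t 5.35 p [0.5141 0.2178 0.2523] yaw -2.9339 j [ 0.401  0.347  0.273  1.498 -0.     0.193] F [0.94 0.22 0.16] M [-0.085 -0.037 -0.025] w 0.0854
tool delta mm [-36.9  15.  112.3] turn -0.0054
```

View pics/wr1.png

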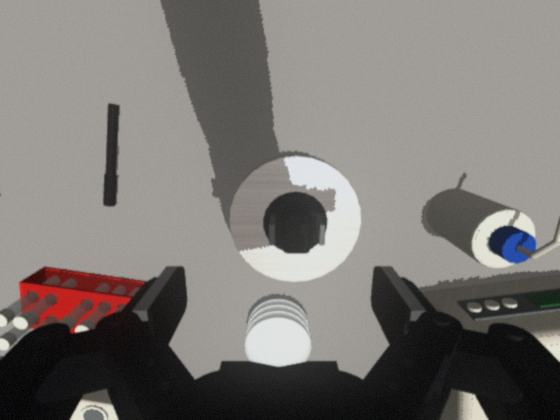

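The wrist view shows the lid at (296,218) with the bar and tabs aligned to the jaws. I'll fit it again from this view.

```bash
python3 - <<'E'
from h import *
w=np.load('pics/wr1.npz')['w'];s=np.zeros(w.shape[:2],bool);s[150:290,222:370]=1
a,k,r=lidfit(w,s);print(a,len(k),r,k.mean(0)); z=w[...,2]
for zk in((.112,.135),(.12,.135)): print(lidfit(w,s,zk)[2])
p,d,w,o=snap("top","top1")
sub=np.zeros(w.shape[:2],bool);sub[190:270,330:415]=1
q=w[sub&(w[...,2]>.009)&(w[...,2]<.025)];print(cv2.minAreaRect(q[:,:2].astype(np.float32)))
E
```

```text
[0.54530919 0.24230325 0.07304664] 1531 ((0.5448129773139954, 0.24261434376239777), (0.04462527856230736, 0.05602560192346573), 12.095667839050293) [0.54341968 0.24195424 0.1249166 ]
((0.5447820425033569, 0.2426076978445053), (0.04468875005841255, 0.05602560192346573), 12.09566593170166)
((0.5449331402778625, 0.2425728291273117), (0.04442160576581955, 0.05577855557203293), 11.798048973083496)
((0.5333231091499329, -0.2547842264175415), (0.19028334319591522, 0.1865018606185913), 5.129803657531738)
```

```bash
python3 - <<'E'
from h import *
st([.546,.241,.16,.211+np.pi])
E
```

```text
t 5.45 p [0.5141 0.2178 0.2525] yaw -2.9335 j [0.401 0.347 0.273 1.498 0.    0.193] F [-0.58 -0.37 -0.11] M [ 0.031  0.007 -0.04 ] w 0.0856
tool delta mm [-36.   16.1  92.5] turn -0.0029
```

{"op": "send_rows", "data": {
  "moves": [
    [-0.012,0.0053,0.03,-0.03],
    [-0.012,0.0053,0.03,0],
    [-0.012,0.0053,0.03,0],
    [0,0,0,0],
    [0,0,0,0],
    [0,0,0,0]
  ]
}}

```text
clock: 6.05
eef_pos: [0.5467, 0.2411, 0.1647]
tool_rot: [-0.106, 0.994, 0.0, 0.001]
ft_force: [-0.3, -0.3, 0.4]
grip_width: 0.0853
```

```bash
python3 - <<'E'
from h import *
st([.546,.241,.16,.211+np.pi])
p,d,w,o=snap("wrist","wr2")
z=w[...,2];s=np.zeros(z.shape,bool);s[60:350,150:420]=1
a,k,r=lidfit(w,s);print(a,len(k),r,k.mean(0))
E
```

```text
t 6.05 p [0.5467 0.2411 0.1647] yaw -2.9298 j [ 0.415  0.451  0.202  1.32  -0.     0.204] F [-0.33 -0.26  0.36] M [0.036 0.056 0.026] w 0.0853
tool delta mm [0.7 0.1 4.7] turn 0.0008
[0.54549684 0.24249026 0.0730295 ] 3121 ((0.5448882579803467, 0.24214500188827515), (0.044981006532907486, 0.05629759281873703), 13.269951820373535) [0.54358989 0.24211315 0.12494497]
```

View pics/wr2.png

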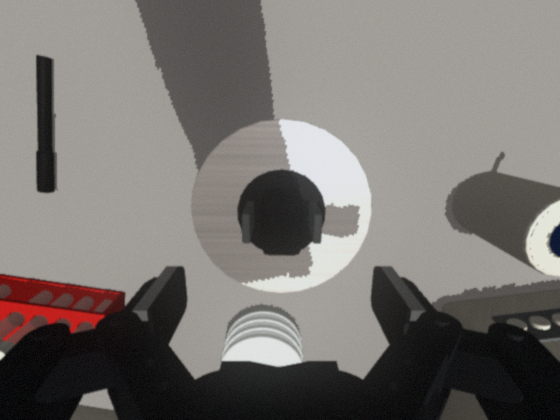

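{"op": "send_rows", "data": {
  "moves": [
    [0.001,0.0006,0.02,0],
    [0,0,0.02,0],
    [0,0,0.015,0],
    [0,0,0.01,0],
    [0,0,0.005,0],
    [0,0,0,0],
    [0,0,0,0],
    [0,0,0,0]
  ]
}}

```text
clock: 6.9
eef_pos: [0.5456, 0.2416, 0.0939]
tool_rot: [-0.106, 0.994, 0.0, 0.001]
ft_force: [0.4, 0.9, 0.3]
grip_width: 0.0856
```

```bash
python3 - <<'E'
from h import *
st([.5455,.2415,.094,.211+np.pi])
p,d,w,o=snap("wrist","wr3")
snap("side","side1")
E
```

```text
t 6.9 p [0.5456 0.2416 0.0939] yaw -2.9294 j [ 0.417  0.495  0.082  1.156 -0.     0.205] F [0.43 0.92 0.27] M [-0.019 -0.005 -0.002] w 0.0856
tool delta mm [ 0.2 -0.1 -0.1] turn 0.0012
```

View pics/wr3.png

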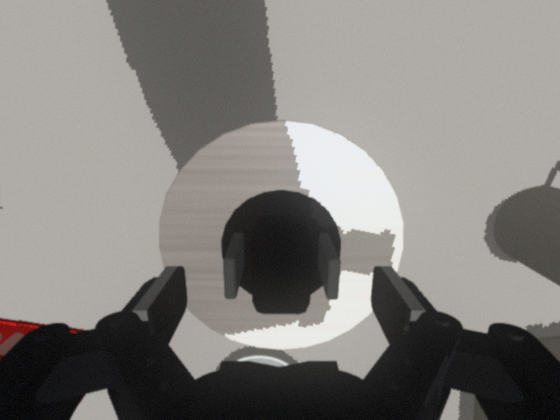

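{"op": "send_rows", "data": {
  "moves": [
    [0,0.0012,0,0],
    [0,0,0,0],
    [0,0,0,0],
    [0,0,0,0],
    [0,0,0,0],
    [0,0,0,0],
    [0,0,0,0],
    [0,0,0,0]
  ],
  "claw": 0.15
}}

```text
clock: 7.8
eef_pos: [0.5449, 0.2427, 0.0934]
tool_rot: [-0.106, 0.994, 0.0, 0.0]
ft_force: [-1.3, 0.3, 6.0]
grip_width: 0.0488
```

```bash
python3 - <<'E'
from h import *
st([.5455,.2415,.094,.211+np.pi])
p,d,w,o=snap("wrist","wr4")
E
```

```text
t 7.8 p [0.5449 0.2427 0.0934] yaw -2.9294 j [0.419 0.495 0.082 1.157 0.    0.207] F [-1.27  0.29  6.03] M [ 0.042  0.267 -0.042] w 0.0488
tool delta mm [-0.3 -1.3 -0.6] turn 0.0012
```

View pics/wr4.png

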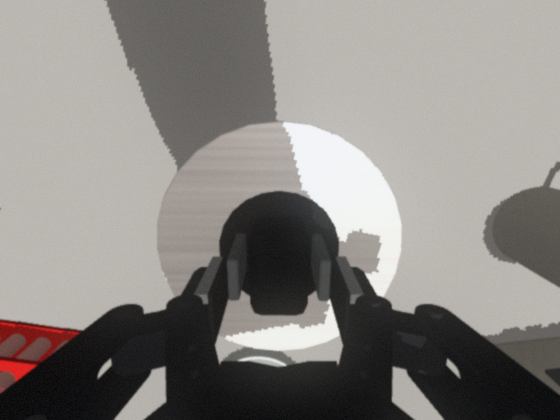

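{"op": "send_rows", "data": {
  "moves": [
    [0,0,0,0],
    [0,0,0,0],
    [0,0,0,0],
    [0,0,0,0],
    [0,0,0,0],
    [0,0,0,0]
  ],
  "claw": -1
}}

```text
clock: 8.45
eef_pos: [0.5456, 0.243, 0.0966]
tool_rot: [-0.106, 0.994, 0.001, 0.002]
ft_force: [-5.3, -1.9, 18.7]
grip_width: 0.0323
```

```bash
python3 - <<'E'
from h import *
st([.5455,.2415,.094,.211+np.pi])
E
```

```text
t 8.45 p [0.5456 0.243  0.0966] yaw -2.9294 j [0.419 0.492 0.084 1.159 0.    0.207] F [-5.28 -1.87 18.75] M [-0.456  1.144 -0.083] w 0.0323
tool delta mm [ 0.5 -1.4  2.6] turn 0.0012
```

```bash
python3 - <<'E'
from h import *
p,d,w,o=snap("wrist","wr5")
st()
p,d,w,o=snap("side","side2");cv2.imwrite('pics/side2c.png',cv2.resize(p[180:340,170:340],None,fx=4,fy=4,interpolation=cv2.INTER_CUBIC)[:600])
E
```

```text
t 8.5 p [0.5456 0.243  0.0966] yaw -2.9294 j [0.419 0.491 0.084 1.159 0.    0.207] F [-4.72 -1.48 18.6 ] M [-0.427  1.157 -0.053] w 0.0321
```

View pics/wr5.png

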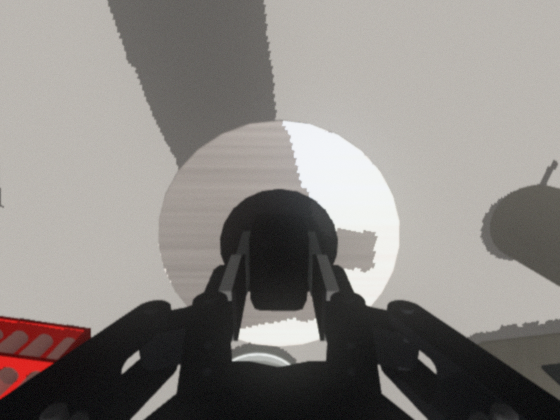

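View pics/side2c.png

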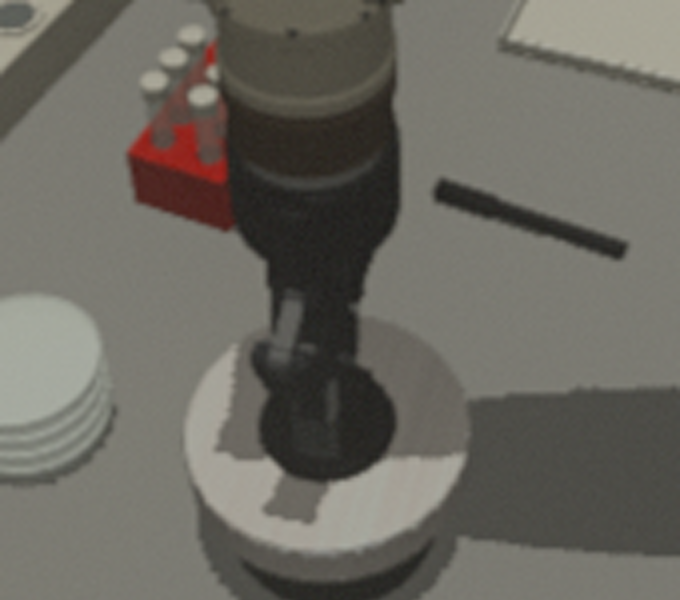

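```bash
python3 - <<'E'
from h import *
a=[]
for n in('wr4','wr5'):
    p=cv2.imread(f'pics/{n}.png')[200:350,190:370];p=np.clip(p.astype(float)*2.2,0,255).astype(np.uint8);a.append(cv2.resize(p,None,fx=2.2,fy=3,interpolation=cv2.INTER_CUBIC))
cv2.imwrite('pics/cmp.png',np.hstack(a))
E
```

```text
(no output)
```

View pics/cmp.png

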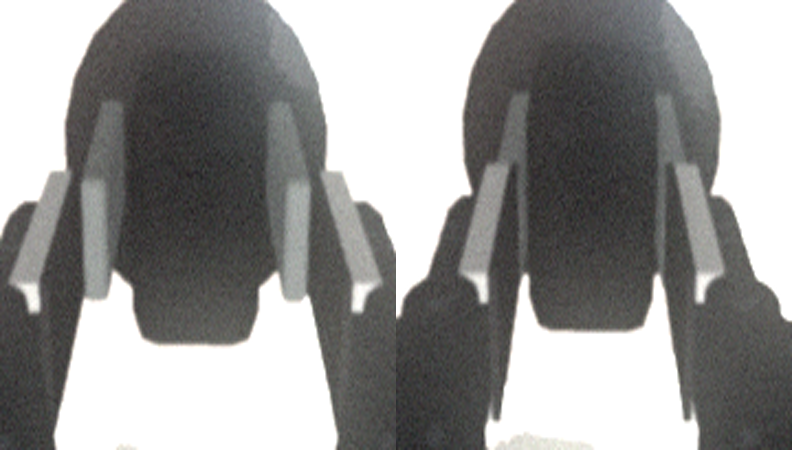

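```bash
python3 - <<'E'
from h import *
o=monitor.get_obs()
for n,e in(('wr4',[.5449,.2427,.0934]),('wr5',[.5456,.243,.0966])):
    w=np.load(f'pics/{n}.npz')['w'];m=R.from_quat(o["tool_rot"]).as_matrix()
    t=(w-np.array(e))@m*1000
    for v in range(235,306,5):
        print(n,v,' '.join('%d:%.0f/%.0f/%.0f'%(u,*t[v,u]) for u in (list(range(200,250,4))) if t[v,u,2]<0) )
E
```

```text
wr4 235 
wr4 240 236:10/-24/-8 240:10/-21/-9 244:9/-19/-6
wr4 245 232:10/-25/-15 236:10/-23/-16 240:10/-21/-16 244:7/-19/-7
wr4 250 232:10/-24/-22 236:10/-22/-23 240:10/-20/-21 244:4/-19/-8
wr4 255 228:9/-25/-25 232:10/-23/-28 236:10/-21/-27 240:9/-19/-26 244:2/-19/-9
wr4 260 212:12/-30/-39 216:12/-29/-38 220:12/-27/-39 224:12/-25/-37 228:10/-24/-34 232:10/-22/-33 236:10/-20/-33 240:6/-20/-25 244:-2/-20/-8
wr4 265 208:12/-31/-43 212:12/-30/-43 216:12/-28/-43 220:12/-26/-43 224:10/-25/-39 228:8/-24/-35 232:7/-22/-34 236:8/-20/-34 240:4/-19/-27 244:-4/-20/-9
wr4 270 200:8/-36/-40 204:8/-34/-40 208:11/-31/-47 212:12/-29/-47 216:12/-27/-48 220:12/-25/-49 224:8/-25/-41 228:5/-24/-34 232:5/-22/-34 236:5/-20/-34 240:1/-19/-27 244:-7/-20/-9
wr4 275 200:8/-35/-45 204:12/-31/-53 208:12/-29/-52 212:12/-28/-53 216:12/-26/-53 220:11/-25/-51 224:6/-25/-41 228:2/-24/-34 232:2/-22/-34 236:2/-20/-34 240:-1/-19/-28 244:-9/-19/-11
wr4 280 200:8/-34/-49 204:12/-30/-57 208:12/-28/-57 212:12/-27/-57 216:12/-25/-57 220:9/-25/-52 224:4/-25/-42 228:-1/-25/-33 232:-0/-22/-35 236:-1/-21/-34 240:-3/-19/-29
wr4 
[... 1862 characters left out ...]
08:7/-29/-56 212:8/-27/-58 216:8/-25/-57 220:12/-22/-65 224:12/-21/-65 228:12/-19/-65 232:12/-18/-64 236:11/-16/-63 240:4/-17/-51 244:-3/-16/-39
wr5 295 200:14/-28/-70 204:15/-26/-72 208:14/-25/-72 212:15/-24/-72 216:14/-22/-72 220:13/-21/-70 224:14/-20/-70 228:73/-0/-170 232:10/-18/-65 236:10/-16/-64 240:3/-16/-53 244:-6/-16/-39
wr5 300 200:13/-28/-72 204:14/-26/-74 208:15/-24/-76 212:15/-23/-76 216:13/-22/-73 220:13/-21/-72 224:13/-19/-73 228:8/-19/-65 232:8/-18/-65 236:7/-17/-63 240:1/-16/-54 244:-8/-16/-39
wr5 305 200:13/-27/-76 204:13/-26/-76 208:13/-24/-76 212:13/-23/-76 216:13/-22/-76 220:13/-20/-76 224:13/-19/-76 228:9/-19/-69 232:6/-18/-65 236:6/-16/-65 240:-1/-16/-55 244:-9/-16/-41
```

```bash
python3 - <<'E'
from h import *
o=monitor.get_obs();m=R.from_quat(o["tool_rot"]).as_matrix()
for n,e in(('wr1',[.5141,.2178,.2523]),('wr3',[.5456,.2416,.0939]),('wr4',[.5449,.2427,.0934]),('wr5',[.5456,.243,.0966])):
    w=np.load(f'pics/{n}.npz')['w'];t=(w-np.array(e))@m*1000
    s=(abs(t[...,0])<25)&(abs(t[...,1])<62)&(t[...,2]<-38 if n!='wr5' else t[...,2]<-31.5)&(t[...,2]>-140)
    if n in('wr1','wr3'): s=(abs(t[...,0])<25)&(abs(t[...,1])>30)&(abs(t[...,1])<62)&(t[...,2]<60 if n=='wr1' else t[...,2]<0)&(t[...,2]>-140)
    q=t[s];print(n,len(q));
    for lo in range(-70,0,5):
        k=q[(q[:,2]>=lo)&(q[:,2]<lo+5)]
        if len(k): print('  z',lo,len(k),'x',k[:,0].min().round(),k[:,0].max().round(),'|y|',abs(k[:,1]).min().round(),abs(k[:,1]).max().round())
w=np.load('pics/side2.npz')['w'];t=(w-np.array([.5456,.243,.0966]))@m*1000
for v in range(225,305,4): print(v,' '.join('%d/%d/%d'%tuple(t[v,u]) for u in range(236,272,4)))
E
```

```text
wr1 22961
  z -70 963 x -10.0 13.0 |y| 42.0 57.0
  z -65 851 x -10.0 13.0 |y| 42.0 57.0
  z -60 775 x -10.0 13.0 |y| 42.0 56.0
  z -55 684 x -11.0 13.0 |y| 42.0 56.0
  z -50 543 x -10.0 13.0 |y| 42.0 56.0
  z -45 314 x -10.0 12.0 |y| 42.0 49.0
  z -40 10 x -5.0 8.0 |y| 43.0 43.0
wr3 22887
  z -70 924 x -11.0 13.0 |y| 42.0 57.0
  z -65 880 x -11.0 13.0 |y| 42.0 57.0
  z -60 772 x -11.0 13.0 |y| 42.0 57.0
  z -55 680 x -10.0 13.0 |y| 42.0 56.0
  z -50 550 x -10.0 13.0 |y| 42.0 56.0
  z -45 329 x -10.0 12.0 |y| 42.0 50.0
  z -40 4 x -4.0 2.0 |y| 43.0 43.0
wr4 46494
  z -70 878 x -10.0 13.0 |y| 24.0 37.0
  z -65 542 x -10.0 13.0 |y| 24.0 38.0
  z -60 619 x -10.0 13.0 |y| 24.0 39.0
  z -55 556 x -10.0 13.0 |y| 24.0 39.0
  z -50 483 x -10.0 13.0 |y| 24.0 38.0
  z -45 445 x -10.0 13.0 |y| 24.0 39.0
  z -40 155 x -9.0 12.0 |y| 24.0 38.0
wr5 47772
  z -70 718 x -10.0 14.0 |y| 16.0 37.0
  z -65 610 x -10.0 13.0 |y| 16.0 23.0
  z -60 486 x -10.0 13.0 |y| 16.0 30.0
  z -55 487 x -10.0 13.0 |y| 16.0 30.0
  z -50 439 x -10.0 13.0 |y| 16.0 30.0
  z -45 392 x -10.0 13.0 |y| 16.0 30.0
  z -40 349 x -
[... 1223 characters left out ...]
-17/-27 4/-44/7 13/-46/7 21/-49/9
273 -7/61/-113 1/64/-119 9/65/-123 11/51/-105 10/28/-75 7/-5/-30 15/-7/-29 15/-36/8 24/-38/7
277 -12/50/-84 -6/46/-81 4/54/-96 10/50/-92 8/21/-53 9/2/-27 17/0/-27 18/-25/6 26/-29/9
281 -35/-2/8 -19/14/-21 -6/29/-45 1/28/-47 7/22/-40 12/11/-26 19/7/-24 21/-14/5 28/-19/9
285 -32/6/7 -21/13/-5 -10/20/-19 -1/21/-23 6/21/-25 12/13/-17 19/9/-13 23/-5/6 31/-8/7
289 -29/16/6 -21/14/7 -10/21/-6 -2/19/-6 6/21/-11 12/13/-2 19/8/1 26/3/6 33/0/8
293 -26/25/7 -18/26/3 -11/21/8 -2/22/3 5/20/4 12/16/6 20/14/7 28/13/5 36/9/8
297 -24/33/9 -16/32/7 -8/30/7 0/28/8 7/27/7 15/26/5 23/23/7 30/20/9 38/18/8
301 -21/42/9 -13/41/7 -6/38/9 2/37/8 9/33/11 17/32/9 25/31/8 33/30/7 40/27/9
```

Both cameras agree that the fingertips sit about 30–35 mm behind the reported TCP. That means the pads have closed on the tops of the tabs instead of their sides. I'll open, go lower and grip again.

{"op": "send_rows", "data": {
  "moves": [
    [0,0,0,0],
    [0,0,0,0],
    [0,0,0,0],
    [0,0,0,0],
    [0,0,0,0],
    [0,0,0,0],
    [0,0,0,0],
    [0,0,0,0],
    [0,0,0,0],
    [0,0,0,0]
  ],
  "claw": 1
}}

```text
clock: 9.55
eef_pos: [0.5447, 0.2425, 0.0929]
tool_rot: [-0.106, 0.994, -0.0, 0.0]
ft_force: [0.2, -0.5, 0.4]
grip_width: 0.0854
```

```bash
python3 - <<'E'
from h import *
o=st([.5455,.243,.060,.211+np.pi])
p,d,w,o=snap("wrist","wr6");m=R.from_quat(o["tool_rot"]).as_matrix()
z=w[...,2];s=np.zeros(z.shape,bool);s[60:400,120:440]=1
a,k,r=lidfit(w,s);print(a,r)
t=(w-o['eef_pos'])@m*1000
s=(abs(z-.126)<.004)&(np.hypot(w[...,0]-.5455,w[...,1]-.242)<.04)
q=t[s];print('top pts',len(q),q.min(0),q.max(0),np.percentile(q,[1,99],axis=0))
E
```

```text
t 9.55 p [0.5447 0.2425 0.0929] yaw -2.9294 j [ 0.419  0.496  0.081  1.156 -0.     0.207] F [ 0.25 -0.49  0.42] M [ 0.009  0.013 -0.057] w 0.0854
tool delta mm [-0.8  0.3 32.9] turn 0.0012
[0.54514307 0.24250267 0.07260199] ((0.5447456240653992, 0.24274231493473053), (0.044836387038230896, 0.056673433631658554), 12.899526596069336)
top pts 5664 [-22.63141448 -28.07946255 -36.64395822] [ 21.67056341  27.9655004  -29.14170367] [[-21.2600725  -27.11655017 -35.6404209 ]
 [ 20.56292429  27.08118677 -29.36030828]]
```

View pics/wr6.png

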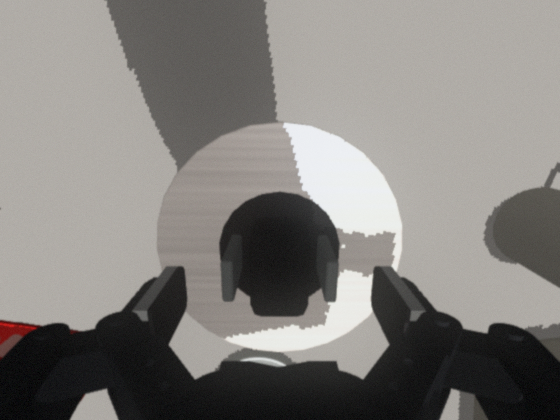

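Tabs are out again and the knob is centred in the tool frame (y ±28, x ±22 mm). Going down.

{"op": "send_rows", "data": {
  "moves": [
    [0,0,0.006,0],
    [0,0,0.006,0],
    [0,0,0.006,0],
    [0,0,0.005,0],
    [0,0,0.003,0],
    [0,0,0,0],
    [0,0,0,0]
  ]
}}

```text
clock: 10.3
eef_pos: [0.5448, 0.2425, 0.0668]
tool_rot: [-0.106, 0.994, 0.0, 0.0]
ft_force: [0.3, 0.8, 0.9]
grip_width: 0.0853
```

```bash
python3 - <<'E'
from h import *
o=st([.5455,.243,.060,.211+np.pi])
p,d,w,o=snap("wrist","wr7")
p,d,w,o=snap("side","side3");cv2.imwrite('pics/side3c.png',cv2.resize(p[200:350,180:320],None,fx=4,fy=4,interpolation=cv2.INTER_CUBIC)[:600])
E
```

```text
t 10.3 p [0.5448 0.2425 0.0668] yaw -2.9294 j [0.419 0.518 0.045 1.098 0.    0.207] F [0.25 0.79 0.87] M [ 0.023 -0.037  0.02 ] w 0.0853
tool delta mm [-0.8  0.3  6.8] turn 0.0012
```

View pics/side3c.png

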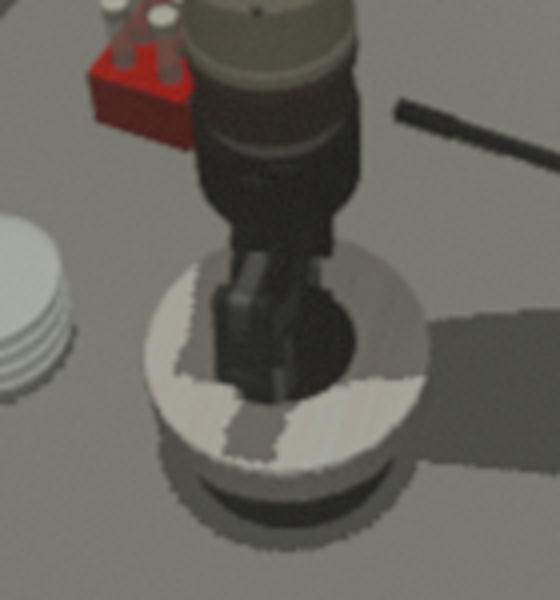

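View pics/wr7.png

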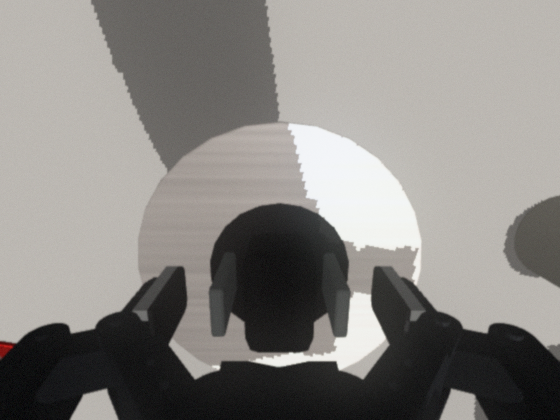

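{"op": "send_rows", "data": {
  "moves": [
    [0,0,0.004,0],
    [0,0,0.003,0],
    [0,0,0,0],
    [0,0,0,0]
  ]
}}

```text
clock: 10.8
eef_pos: [0.5445, 0.2424, 0.0596]
tool_rot: [-0.106, 0.994, -0.0, -0.0]
ft_force: [1.3, 0.5, 0.7]
grip_width: 0.0856
```

{"op": "send_rows", "data": {
  "moves": [
    [0,0,0,0],
    [0,0,0,0],
    [0,0,0,0],
    [0,0,0,0],
    [0,0,0,0],
    [0,0,0,0],
    [0,0,0,0],
    [0,0,0,0]
  ],
  "claw": 0.1
}}

```text
clock: 11.6
eef_pos: [0.545, 0.2427, 0.0608]
tool_rot: [-0.106, 0.994, 0.0, 0.001]
ft_force: [-2.4, 1.0, 4.6]
grip_width: 0.047
```

```bash
python3 - <<'E'
from h import *
o=st([.5455,.243,.060,.211+np.pi])
p,d,w,o=snap("wrist","wr8")
E
```

```text
t 11.6 p [0.545  0.2427 0.0608] yaw -2.9295 j [0.419 0.523 0.036 1.083 0.    0.207] F [-2.44  0.98  4.56] M [-0.052  0.388 -0.067] w 0.047
tool delta mm [-0.6  0.2  0.8] turn 0.0011
```

View pics/wr8.png

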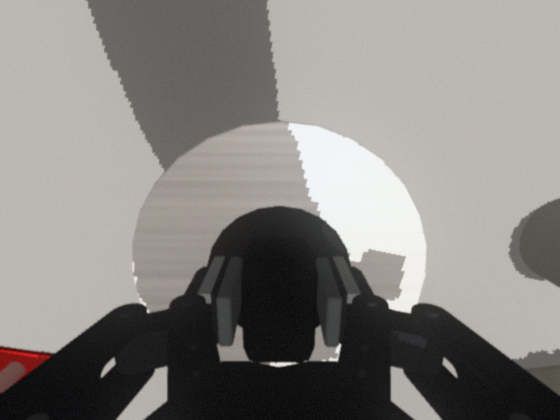

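{"op": "send_rows", "data": {
  "moves": [
    [0,0,0,0],
    [0,0,0,0],
    [0,0,0,0],
    [0,0,0,0],
    [0,0,0,0]
  ],
  "claw": -1
}}

```text
clock: 12.15
eef_pos: [0.5454, 0.243, 0.0627]
tool_rot: [-0.106, 0.994, 0.001, 0.001]
ft_force: [-3.8, -0.5, 13.0]
grip_width: 0.0389
```

```bash
python3 - <<'E'
from h import *
o=st()
E
```

```text
t 12.15 p [0.5454 0.243  0.0627] yaw -2.9294 j [0.419 0.521 0.038 1.085 0.    0.207] F [-3.82 -0.52 13.03] M [-0.279  0.957 -0.093] w 0.0389
```

```bash
python3 - <<'E'
from h import *
p,d,w,o=snap("wrist","wr9");m=R.from_quat(o["tool_rot"]).as_matrix();t=(w-o['eef_pos'])@m*1000
o=st()
for v in range(240,330,6):
    print(v,' '.join('%d:%.0f/%.0f/%.0f'%(u,*t[v,u]) for u in (list(range(196,240,4))) if t[v,u,2]<-5) )
cv2.imwrite('pics/wr9c.png',cv2.resize(np.clip(p[190:350,180:380].astype(float)*2,0,255).astype(np.uint8),None,fx=3.7,fy=3.7,interpolation=cv2.INTER_CUBIC))
E
```

```text
t 12.2 p [0.5454 0.243  0.0627] yaw -2.9294 j [0.419 0.52  0.038 1.085 0.    0.207] F [-4.44 -1.51 14.72] M [-0.34   0.883 -0.056] w 0.039
240 196:17/-41/-25 200:17/-39/-24 204:17/-37/-25 208:17/-35/-25 212:17/-33/-25 216:18/-31/-27 220:18/-28/-28 224:18/-27/-27 228:18/-25/-27 232:18/-23/-27 236:18/-21/-27
246 196:13/-41/-24 200:14/-39/-25 204:14/-37/-26 208:14/-35/-25 212:15/-32/-28 216:14/-31/-26 220:14/-29/-27 224:14/-27/-26 228:14/-25/-27 232:15/-23/-28 236:15/-21/-27
252 196:11/-41/-26 200:10/-39/-25 204:11/-37/-26 208:10/-35/-24 212:11/-33/-27 216:11/-31/-27 220:11/-29/-27 224:12/-27/-27 228:11/-25/-27 232:11/-23/-26 236:11/-21/-27
258 196:7/-42/-25 200:7/-40/-24 204:7/-38/-25 208:7/-35/-25 212:8/-33/-27 216:8/-31/-27 220:8/-29/-26 224:12/-25/-36 228:12/-24/-36 232:12/-22/-35 236:12/-20/-36
264 196:4/-42/-24 200:4/-40/-25 204:4/-38/-25 208:5/-35/-28 212:5/-33/-27 216:4/-32/-26 220:12/-26/-42 224:12/-24/-42 228:13/-23/-43 232:12/-21/-42 236:10/-20/-38
270 196:1/-42/-26 200:1/-40/-25 204:1/-38/-26 208:8/-32/-40 212:8/-30/-40 216:8/-28/-41 220:12/-25/-48 224:13/-23/-49 228:12/-22/
[... 825 characters left out ...]
8:8/-19/-64 232:8/-18/-65 236:8/-16/-64
306 196:13/-28/-77 200:13/-27/-76 204:13/-25/-77 208:13/-24/-76 212:14/-22/-77 216:13/-21/-76 220:8/-22/-69 224:6/-21/-66 228:5/-20/-64 232:6/-18/-65 236:5/-16/-64
312 196:13/-27/-80 200:13/-26/-80 204:12/-25/-79 208:13/-23/-80 212:13/-22/-79 216:14/-21/-81 220:7/-21/-71 224:3/-21/-65 228:3/-20/-65 232:3/-18/-65 236:2/-17/-64
318 196:13/-26/-83 200:13/-25/-83 204:13/-24/-84 208:13/-23/-83 212:13/-21/-83 216:13/-20/-84 220:5/-21/-71 224:0/-21/-65 228:0/-20/-64 232:0/-18/-65 236:0/-17/-65
324 196:13/-26/-86 200:13/-25/-86 204:18/-21/-93 208:18/-20/-93 212:19/-19/-94 216:18/-18/-93 220:19/-17/-94 224:-2/-21/-66 228:-3/-20/-65 232:-2/-18/-65 236:-4/-17/-63
```

View pics/wr9c.png

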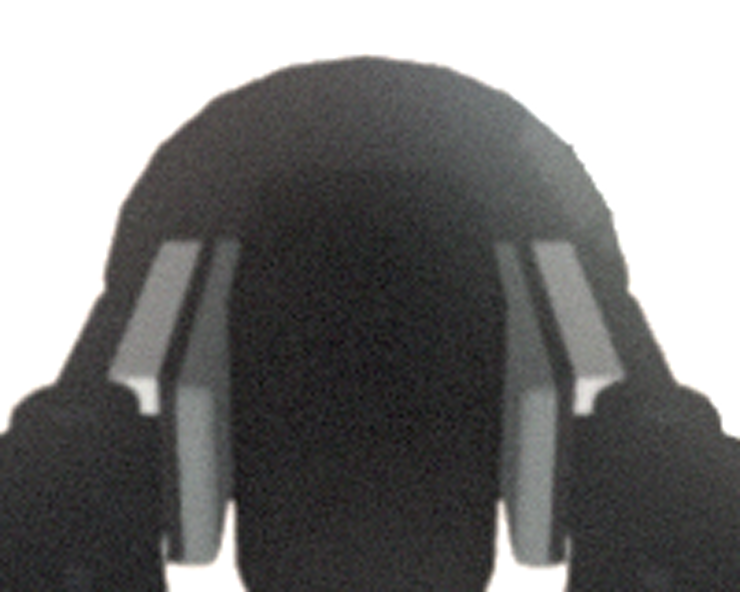

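Tabs are fully pinched (tops at |y| 16–22 mm). Now I'll turn anticlockwise (negative tool turn) gently.

{"op": "send_rows", "data": {
  "moves": [
    [0,0,-0.001,-0.4],
    [0,0,-0.001,-0.4],
    [0,0,0,-0.4]
  ]
}}

```text
clock: 12.5
eef_pos: [0.5456, 0.2427, 0.0629]
tool_rot: [-0.166, 0.986, 0.0, 0.001]
ft_force: [-0.5, -0.1, 4.8]
grip_width: 0.0385
```

```bash
python3 - <<'E'
from h import *
o=st()
E
```

```text
t 12.5 p [0.5456 0.2427 0.0629] yaw -2.8087 j [ 0.419  0.521  0.039  1.087 -0.     0.086] F [-0.52 -0.06  4.83] M [-0.031  0.077 -0.301] w 0.0385
```

{"op": "send_rows", "data": {
  "moves": [
    [0,0,0,-0.6],
    [0,0,0,-0.6],
    [0,0,0,-0.6],
    [0,0,0,-0.6],
    [0,0,0,-0.6]
  ]
}}

```text
clock: 13.0
eef_pos: [0.5459, 0.2428, 0.0629]
tool_rot: [-0.312, 0.95, 0.0, 0.001]
ft_force: [0.1, -0.3, 4.2]
grip_width: 0.039
```

```bash
python3 - <<'E'
from h import *
o=st()
p,d,w,o=snap("wrist","wr10")
E
```

```text
t 13.0 p [0.5459 0.2428 0.0629] yaw -2.5079 j [ 0.419  0.521  0.04   1.086 -0.    -0.215] F [ 0.09 -0.3   4.24] M [-0.002 -0.024 -0.285] w 0.039
```

View pics/wr10.png

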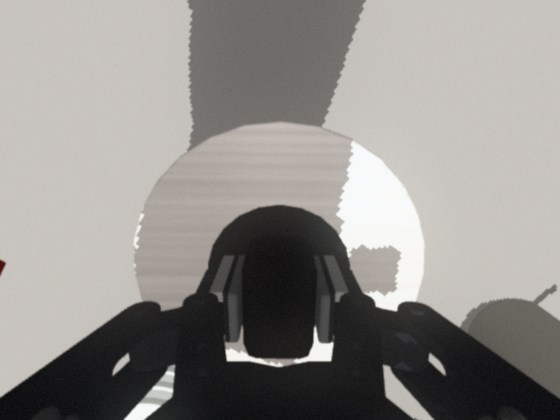

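The knob turns with the gripper: 0.42 rad so far, steady drag about 0.29 N m. Continuing.

{"op": "send_rows", "data": {
  "moves": [
    [0,0,0,-0.6],
    [0,0,0,-0.6],
    [0,0,0,-0.6],
    [0,0,0,-0.6],
    [0,0,0,-0.6],
    [0,0,0,-0.4]
  ]
}}

```text
clock: 13.65
eef_pos: [0.5465, 0.2432, 0.0631]
tool_rot: [-0.467, 0.884, -0.0, 0.002]
ft_force: [1.5, 0.1, 5.7]
grip_width: 0.0389
```

```bash
python3 - <<'E'
from h import *
o=st()
E
```

```text
t 13.65 p [0.5465 0.2432 0.0631] yaw -2.1692 j [ 0.419  0.521  0.04   1.086  0.    -0.554] F [1.46 0.13 5.72] M [ 0.206 -0.315 -0.264] w 0.0389
```

{"op": "send_rows", "data": {
  "moves": [
    [0,0,0,-0.25],
    [0,0,0,-0.25]
  ]
}}

```text
clock: 13.85
eef_pos: [0.5465, 0.2431, 0.0631]
tool_rot: [-0.489, 0.872, -0.0, 0.002]
ft_force: [1.5, -0.0, 5.4]
grip_width: 0.0388
```

```bash
python3 - <<'E'
from h import *
o=st()
E
```

```text
t 13.85 p [0.5465 0.2431 0.0631] yaw -2.1197 j [ 0.419  0.521  0.04   1.086 -0.    -0.603] F [ 1.46 -0.    5.38] M [ 0.157 -0.318 -0.307] w 0.0388
```

{"op": "send_rows", "data": {
  "moves": [
    [0,0,0,-0.2],
    [0,0,0,-0.2]
  ]
}}

```text
clock: 14.05
eef_pos: [0.5465, 0.2431, 0.0632]
tool_rot: [-0.506, 0.862, -0.0, 0.002]
ft_force: [1.8, 0.4, 6.6]
grip_width: 0.0387
```

```bash
cat > s.py <<'E'
from h import *
o=monitor.get_obs();print(round(o['clock'],2),'turned',round(yaw(o)+2.9294,4),'F',o['ft_force'].round(1),'M',o['ft_torque'].round(3),'z',o['eef_pos'][2].round(4))
E
python3 s.py
```

```text
14.05 turned 0.8495 F [1.8 0.4 6.6] M [ 0.051 -0.306 -0.319] z 0.0632
```

{"op": "send_rows", "data": {
  "moves": [
    [0,0,0,-0.2],
    [0,0,0,-0.2]
  ]
}}

```text
clock: 14.25
eef_pos: [0.5464, 0.2429, 0.0633]
tool_rot: [-0.523, 0.852, -0.0, 0.002]
ft_force: [2.1, -0.5, 6.8]
grip_width: 0.0386
```

```bash
python3 s.py
```

```text
14.25 turned 0.8894 F [ 2.1 -0.5  6.8] M [ 0.003 -0.222 -0.326] z 0.0633
```

{"op": "send_rows", "data": {
  "moves": [
    [0,0,0,-0.2],
    [0,0,0,-0.2]
  ]
}}

```text
clock: 14.45
eef_pos: [0.5464, 0.2426, 0.0635]
tool_rot: [-0.54, 0.842, -0.001, 0.002]
ft_force: [0.3, -1.9, 7.6]
grip_width: 0.0387
```

```bash
python3 s.py
```

```text
14.45 turned 0.9292 F [ 0.3 -1.9  7.6] M [-0.213 -0.152 -0.29 ] z 0.0635
```

{"op": "send_rows", "data": {
  "moves": [
    [0,0,0,-0.2],
    [0,0,0,-0.2]
  ]
}}

```text
clock: 14.65
eef_pos: [0.5466, 0.2421, 0.0635]
tool_rot: [-0.557, 0.831, -0.001, 0.002]
ft_force: [2.5, -2.1, 7.5]
grip_width: 0.0386
```

```bash
python3 s.py
```

```text
14.65 turned 0.9689 F [ 2.5 -2.1  7.5] M [-0.424 -0.243 -0.337] z 0.0635
```

{"op": "send_rows", "data": {
  "moves": [
    [0,0,0,-0.2],
    [0,0,0,-0.2]
  ]
}}

```text
clock: 14.85
eef_pos: [0.5469, 0.2417, 0.0635]
tool_rot: [-0.573, 0.819, -0.002, 0.002]
ft_force: [3.0, -3.9, 8.1]
grip_width: 0.0392
```

```bash
python3 s.py
```

```text
14.85 turned 1.0085 F [ 3.  -3.9  8.1] M [-0.604 -0.412 -0.305] z 0.0635
```

{"op": "send_rows", "data": {
  "moves": [
    [0,0,0,-0.2],
    [0,0,0,-0.2]
  ]
}}

```text
clock: 15.05
eef_pos: [0.547, 0.2414, 0.0635]
tool_rot: [-0.589, 0.808, -0.002, 0.002]
ft_force: [2.7, -3.9, 8.4]
grip_width: 0.0385
```

```bash
python3 s.py
```

```text
15.05 turned 1.0477 F [ 2.7 -3.9  8.4] M [-0.687 -0.423 -0.497] z 0.0635
```

{"op": "send_rows", "data": {
  "moves": [
    [0,0,0,-0.15]
  ]
}}

```text
clock: 15.15
eef_pos: [0.5471, 0.2414, 0.0635]
tool_rot: [-0.595, 0.804, -0.002, 0.002]
ft_force: [2.5, -3.8, 7.7]
grip_width: 0.0391
```

```bash
python3 s.py
```

```text
15.15 turned 1.0622 F [ 2.5 -3.8  7.7] M [-0.657 -0.384 -0.681] z 0.0635
```

{"op": "send_rows", "data": {
  "moves": [
    [0,0,0,-0.1]
  ]
}}

```text
clock: 15.25
eef_pos: [0.5471, 0.2414, 0.0635]
tool_rot: [-0.599, 0.801, -0.002, 0.002]
ft_force: [2.3, -3.3, 7.5]
grip_width: 0.0387
```

```bash
python3 s.py
```

```text
15.25 turned 1.0716 F [ 2.3 -3.3  7.5] M [-0.701 -0.424 -0.738] z 0.0635
```

{"op": "send_rows", "data": {
  "moves": [
    [0,0,0,-0.1],
    [0,0,0,0]
  ]
}}

```text
clock: 15.45
eef_pos: [0.5471, 0.2414, 0.0635]
tool_rot: [-0.603, 0.798, -0.002, 0.002]
ft_force: [1.6, -3.1, 8.0]
grip_width: 0.0388
```

```bash
python3 s.py; python3 - <<'E'
from h import *
p,d,w,o=snap("wrist","wr11")
E
```

```text
15.45 turned 1.0812 F [ 1.6 -3.1  8. ] M [-0.68  -0.462 -0.746] z 0.0635
```

View pics/wr11.png

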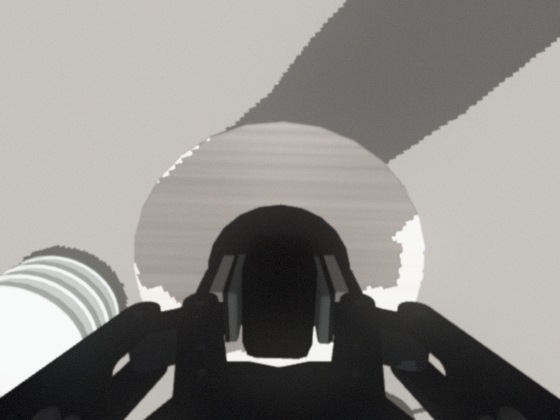

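Torque rose sharply from 0.3 to 0.75 N m near 1.05 rad and then held, so that is the stop. I'll ease the twist slightly and lift carefully.

{"op": "send_rows", "data": {
  "moves": [
    [0,0,0,0.2],
    [0,0,-0.002,0],
    [0,0,-0.002,0],
    [0,0,0,0]
  ]
}}

```text
clock: 15.9
eef_pos: [0.5467, 0.2413, 0.0653]
tool_rot: [-0.595, 0.804, -0.002, 0.001]
ft_force: [5.8, -2.3, -1.3]
grip_width: 0.0385
```

```bash
python3 s.py
```

```text
15.9 turned 1.0625 F [ 5.8 -2.3 -1.3] M [-0.415 -1.274 -0.324] z 0.0653
```

{"op": "send_rows", "data": {
  "moves": [
    [0,0,-0.003,0],
    [0,0,0,0]
  ]
}}

```text
clock: 16.1
eef_pos: [0.5444, 0.2419, 0.0678]
tool_rot: [-0.596, 0.803, 0.0, -0.001]
ft_force: [0.9, -0.6, -0.5]
grip_width: 0.0385
```

```bash
python3 s.py
```

```text
16.1 turned 1.0643 F [ 0.9 -0.6 -0.5] M [-0.059 -0.223  0.032] z 0.0678
```

{"op": "send_rows", "data": {
  "moves": [
    [0,0,-0.004,0],
    [0,0,-0.004,0],
    [0,0,-0.004,0],
    [0,0,0,0]
  ]
}}

```text
clock: 16.5
eef_pos: [0.545, 0.2429, 0.0817]
tool_rot: [-0.596, 0.803, -0.0, 0.001]
ft_force: [-0.1, -0.2, -2.4]
grip_width: 0.0385
```

```bash
python3 s.py; python3 - <<'E'
from h import *
p,d,w,o=snap("side","side4");cv2.imwrite('pics/side4c.png',cv2.resize(p[200:350,180:320],None,fx=4,fy=4,interpolation=cv2.INTER_CUBIC)[:600])
z=w[...,2];s=(np.hypot(w[...,0]-.545,w[...,1]-.242)<.073)&(np.hypot(w[...,0]-.545,w[...,1]-.242)>.045)&(z>.06)&(z<.13)
print('flat top z',np.median(z[s]),'expected locked .089')
E
```

```text
16.5 turned 1.0653 F [-0.1 -0.2 -2.4] M [-0.014 -0.009 -0.021] z 0.0817
flat top z 0.10619181477094553 expected locked .089
```

View pics/side4c.png

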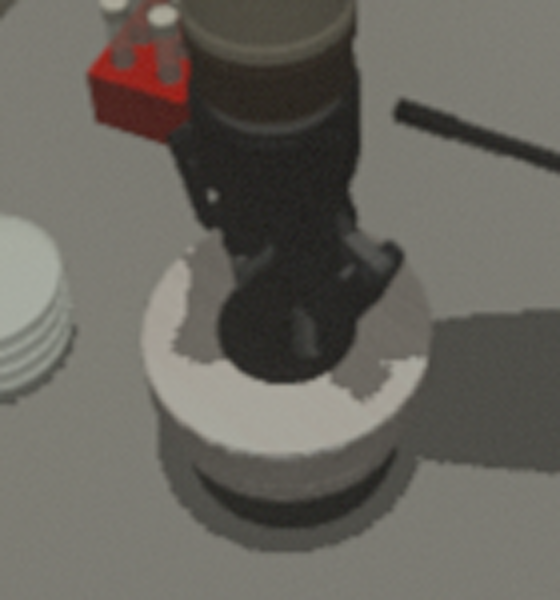

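The lid is coming up, with its weight of 2.4 N on the gripper. Lifting on.

{"op": "send_rows", "data": {
  "moves": [
    [0,0,-0.006,0],
    [0,0,-0.008,0],
    [0,0,-0.01,0],
    [0,0,-0.012,0],
    [0,0,-0.012,0],
    [0,0,-0.01,0],
    [0,0,-0.006,0],
    [0,0,0,0],
    [0,0,0,0]
  ]
}}

```text
clock: 17.45
eef_pos: [0.5446, 0.2424, 0.1446]
tool_rot: [-0.596, 0.803, 0.0, -0.0]
ft_force: [-0.7, 0.1, -2.9]
grip_width: 0.0386
```

```bash
python3 s.py; python3 - <<'E'
from h import *
p,d,w,o=snap("wrist","wr12")
z=w[...,2];print(np.median(z[:]))
s=np.zeros(z.shape,bool);s[60:400,100:460]=1
zt=.089+(o['eef_pos'][2]-.0635); print('zt',zt)
a,k,r=lidfit(w,s,(zt+.03,zt+.05),(zt-.012,zt+.012));print(a,r,o['eef_pos'])
q=w[s&(abs(z-zt)<.006)&(np.hypot(w[...,0]-a[0],w[...,1]-a[1])<.07)];A=np.c_[q[:,:2]-a[:2],np.ones(len(q))];c=np.linalg.lstsq(A,q[:,2],rcond=None)[0];print('plane',c)
o=st([.535,-.2545,o['eef_pos'][2],0])
snap("top","top2")
E
```

```text
17.45 turned 1.065 F [-0.7  0.1 -2.9] M [ 0.022 -0.003  0.031] z 0.1446
0.0016571786697026636
zt 0.1701385413246472
[0.54203627 0.23729728 0.06709822] ((0.5425074696540833, 0.23585332930088043), (0.057261232286691666, 0.05840247869491577), 30.02939796447754) [0.54456371 0.2424434  0.14463854]
plane [-0.00043775 -0.00110108  0.16947074]
t 17.5 p [0.5443 0.2423 0.1442] yaw -1.8644 j [ 0.419  0.461  0.165  1.275 -0.    -0.858] F [-0.69 -0.69 -2.71] M [ 0.009 -0.009 -0.047] w 0.0386
tool delta mm [ 4.782e+02 -1.349e+02 -2.000e-01] turn -1.8644
```

View pics/wr12.png

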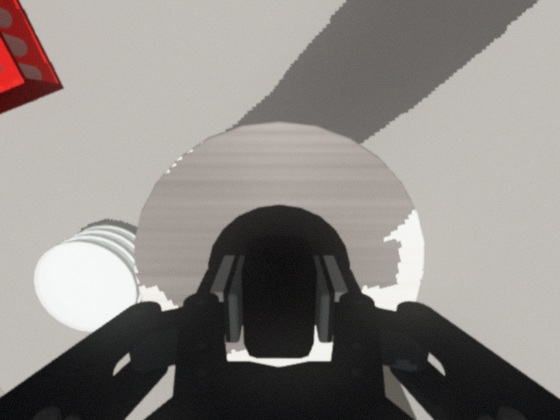

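Held level (plane tilt about 0.001). I'll refine the tray centre and then carry the lid over.

```bash
python3 - <<'E'
from h import *
z=np.load('pics/top2.npz');w=z['w'];p=z['p']
for T in (150,170,185):
    m=np.zeros(w.shape[:2],np.uint8);m[185:275,325:418]=(p.min(2)[185:275,325:418]>T)
    m=cv2.morphologyEx(m,cv2.MORPH_CLOSE,np.ones((5,5)))
    c=max(cv2.findContours(m,0,1)[0],key=cv2.contourArea);r=cv2.minAreaRect(c)
    i=cams.camera_info("top");K=np.array(i["intrinsics"]);Tm=np.array(i["T"])
    bx=cv2.boxPoints(r);out=[]
    for u,v in bx:
        ray=Tm[:3,:3]@np.array([(u-K[0,2])/K[0,0],-(v-K[1,2])/K[1,1],-1]);out.append((Tm[:3,3]+ray*((.014-Tm[2,3])/ray[2]))[:2])
    out=np.array(out);print(r,out.mean(0),np.linalg.norm(np.diff(out,axis=0),axis=1))
E
```

```text
((372.6401062011719, 230.24124145507812), (63.18920135498047, 60.75645065307617), 86.42366790771484) [ 0.53580962 -0.25059981] [0.17638841 0.18232729 0.17502376]
((372.5177307128906, 229.7655029296875), (59.86709976196289, 58.27064514160156), 86.18592071533203) [ 0.537136  -0.2502226] [0.16915446 0.17275246 0.1679148 ]Traceback (most recent call last):
  File "<stdin>", line 6, in <module>
ValueError: max() iterable argument is empty
```

View pics/top2.png

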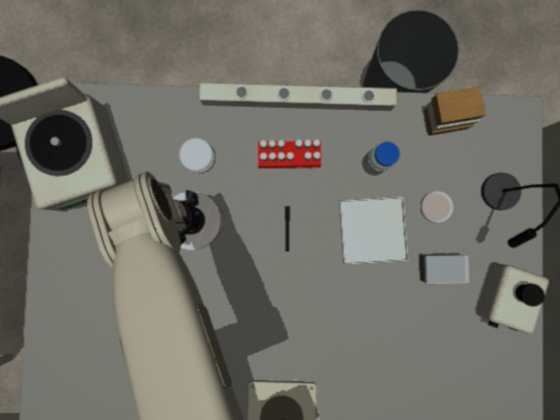

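{"op": "send_rows", "data": {
  "moves": [
    [0.01,-0.0028,0,0],
    [0.02,-0.0056,0,0],
    [0.025,-0.0071,0,0],
    [0.028,-0.0079,0,0],
    [0.028,-0.0079,0,0],
    [0.028,-0.0079,0,0],
    [0.028,-0.0079,0,0],
    [0.028,-0.0079,0,0],
    [0.028,-0.0079,0,0],
    [0.028,-0.0079,0,0],
    [0.028,-0.0079,0,0],
    [0.028,-0.0079,0,0],
    [0.028,-0.0079,0,0],
    [0.028,-0.0079,0,0],
    [0.028,-0.0079,0,0],
    [0.028,-0.0079,0,0],
    [0.028,-0.0079,0,0],
    [0.02,-0.0056,0,0],
    [0.008,-0.0022,0,0],
    [0.003,-0.0008,0,0]
  ]
}}

```text
clock: 19.55
eef_pos: [0.5345, -0.2549, 0.1443]
tool_rot: [-0.595, 0.803, 0.001, -0.0]
ft_force: [0.5, 0.3, -2.8]
grip_width: 0.0387
```

{"op": "send_rows", "data": {
  "moves": [
    [0,0,0,0],
    [0,0,0,0],
    [0,0,0,0]
  ]
}}

```text
clock: 19.85
eef_pos: [0.5355, -0.2529, 0.1449]
tool_rot: [-0.597, 0.802, 0.0, 0.0]
ft_force: [-0.6, 0.1, -1.7]
grip_width: 0.0383
```

```bash
python3 - <<'E'
from h import *
o=st([.535,-.2545,.1,-1.8644])
p,d,w,o=snap("wrist","wr13")
p,d,w,o=snap("top","top3")
p,d,w,o=snap("side","side5")
E
```

```text
t 19.85 p [ 0.5355 -0.2529  0.1449] yaw -1.8628 j [-0.441  0.453  0.153  1.271  0.    -1.72 ] F [-0.57  0.06 -1.68] M [-0.014 -0.03  -0.011] w 0.0383
tool delta mm [ 1.6 -0.  44.9] turn 0.0016
```

View pics/wr13.png

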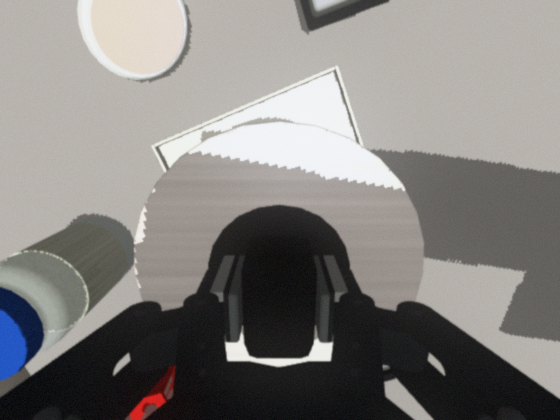

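View pics/side5.png

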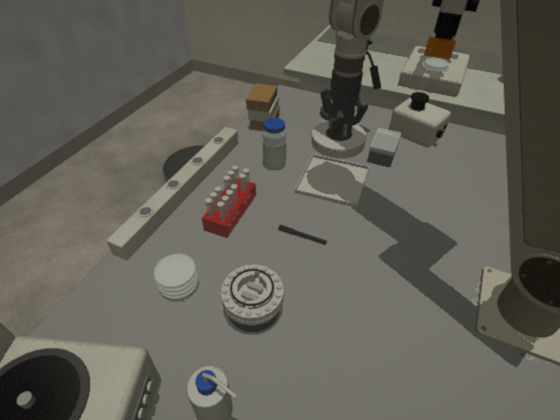

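```bash
python3 - <<'E'
from h import *
w=np.load('pics/wr13.npz')['w'];z=w[...,2]
for u,v in((338,67),(152,147),(337,70),(155,149)): print(u,v,w[v,u].round(4))
s=(z>.008)&(z<.022)&(np.hypot(w[...,0]-.535,w[...,1]+.254)<.14);q=w[s]
print(len(q),cv2.minAreaRect(q[:,:2].astype(np.float32)),q.min(0),q.max(0))
# corner-based centre using tray yaw ~5deg
a=np.deg2rad(5.2)
R2=np.array([[np.cos(a),-np.sin(a)],[np.sin(a),np.cos(a)]])
ql=q[:,:2]@R2; print('in tray axes min/max',np.percentile(ql,[0.5,99.5],axis=0)*1000)
for c in((.536,-.2545),(.5333,-.2548),(.5345,-.254)): print((np.array(c)@R2*1000).round(1))
E
```

```text
338 67 [ 0.4507 -0.3505  0.0139]
152 147 [ 0.6334 -0.3336  0.0155]
337 70 [ 0.4523 -0.3483  0.0147]
155 149 [ 0.632  -0.3312  0.0141]
1297 ((0.5395969748497009, -0.30713456869125366), (0.18519827723503113, 0.07499135285615921), 4.992817401885986) [ 0.44452729 -0.35228098  0.00801441] [ 0.63448416 -0.27780154  0.01682298]
in tray axes min/max [[ 417.1027561  -391.99854139]
 [ 601.49198504 -319.9900344 ]]
[ 510.7 -302. ]
[ 508.  -302.1]
[ 509.3 -301.4]
```

The wrist view puts the tray centre at about (0.534, -0.253), within 2 mm of the TCP. Lowering.

{"op": "send_rows", "data": {
  "moves": [
    [0,0,0.01,0],
    [0,0,0.015,0],
    [0,0,0.018,0],
    [0,0,0.018,0],
    [0,0,0.018,0],
    [0,0,0.015,0],
    [0,0,0.012,0],
    [0,0,0.009,0],
    [0,0,0.006,0],
    [0,0,0.004,0],
    [0,0,0,0],
    [0,0,0,0]
  ]
}}

```text
clock: 21.2
eef_pos: [0.5357, -0.2543, 0.0203]
tool_rot: [-0.596, 0.803, -0.0, 0.0]
ft_force: [-0.0, -0.2, -2.1]
grip_width: 0.0382
```

```bash
python3 - <<'E'
from h import *
o=st([.5345,-.253,.010,-1.8644])
p,d,w,o=snap("side","side6");cv2.imwrite('pics/side6c.png',cv2.resize(p[110:220,280:420],None,fx=5,fy=5,interpolation=cv2.INTER_CUBIC))
E
```

```text
t 21.2 p [ 0.5357 -0.2543  0.0203] yaw -1.8644 j [-0.443  0.557 -0.023  0.99  -0.    -1.72 ] F [-0.02 -0.2  -2.15] M [0.032 0.014 0.02 ] w 0.0382
tool delta mm [-0.9  1.6 10.3] turn -0.0
```

View pics/side6c.png

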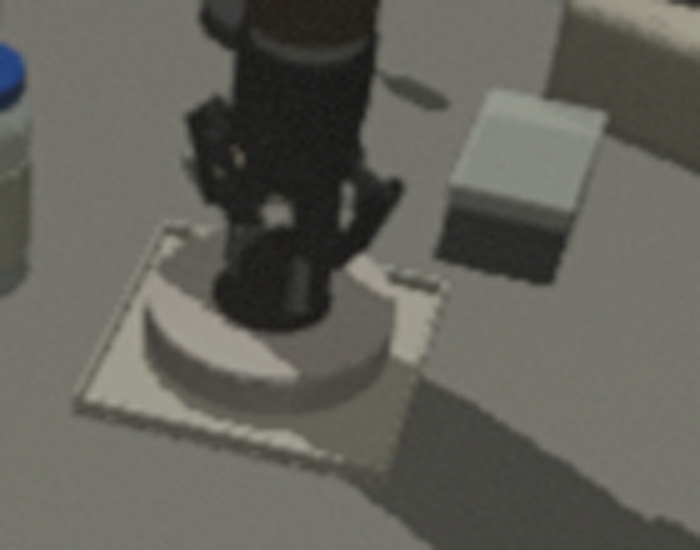

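{"op": "send_rows", "data": {
  "moves": [
    [0,0,0.003,0],
    [0,0,0.003,0],
    [0,0,0.002,0],
    [0,0,0,0],
    [0,0,0,0]
  ]
}}

```text
clock: 21.75
eef_pos: [0.5352, -0.254, 0.0117]
tool_rot: [-0.596, 0.803, 0.0, -0.0]
ft_force: [-0.3, 0.6, -2.2]
grip_width: 0.038
```

{"op": "send_rows", "data": {
  "moves": [
    [0,0,0.0015,0],
    [0,0,0,0]
  ]
}}

```text
clock: 21.95
eef_pos: [0.5352, -0.254, 0.0102]
tool_rot: [-0.596, 0.803, 0.0, -0.0]
ft_force: [-0.1, 0.3, -2.1]
grip_width: 0.0384
```

{"op": "send_rows", "data": {
  "moves": [
    [0,0,0.001,0],
    [0,0,0,0]
  ]
}}

```text
clock: 22.15
eef_pos: [0.5353, -0.254, 0.0092]
tool_rot: [-0.596, 0.803, 0.0, 0.0]
ft_force: [0.4, 0.3, -1.8]
grip_width: 0.0382
```

{"op": "send_rows", "data": {
  "moves": [
    [0,0,0.001,0],
    [0,0,0,0]
  ]
}}

```text
clock: 22.35
eef_pos: [0.5354, -0.2541, 0.009]
tool_rot: [-0.596, 0.803, -0.0, 0.0]
ft_force: [-1.4, 0.6, 1.8]
grip_width: 0.0386
```

{"op": "send_rows", "data": {
  "moves": [
    [0,0,0.001,0],
    [0,0,0,0]
  ]
}}

```text
clock: 22.55
eef_pos: [0.5355, -0.2542, 0.0089]
tool_rot: [-0.596, 0.803, -0.0, 0.0]
ft_force: [-3.4, 1.4, 8.8]
grip_width: 0.0381
```

{"op": "send_rows", "data": {
  "moves": [
    [0,0,0.001,0],
    [0,0,0,0]
  ]
}}

```text
clock: 22.75
eef_pos: [0.5355, -0.2542, 0.0089]
tool_rot: [-0.596, 0.803, -0.001, 0.0]
ft_force: [-6.2, 1.0, 14.1]
grip_width: 0.0385
```

The lid has touched the tray floor (Fz turned positive). I'll ease off 2 mm and open.

{"op": "send_rows", "data": {
  "moves": [
    [0,0,-0.001,0],
    [0,0,-0.0005,0],
    [0,0,0,0]
  ]
}}

```text
clock: 23.05
eef_pos: [0.5354, -0.2542, 0.0089]
tool_rot: [-0.596, 0.803, -0.0, 0.0]
ft_force: [-2.6, 0.5, 8.9]
grip_width: 0.0384
```

{"op": "send_rows", "data": {
  "moves": [
    [0,0,0,0],
    [0,0,0,0],
    [0,0,0,0],
    [0,0,0,0],
    [0,0,0,0],
    [0,0,0,0],
    [0,0,0,0],
    [0,0,0,0],
    [0,0,0,0],
    [0,0,0,0]
  ],
  "claw": 1
}}

```text
clock: 24.05
eef_pos: [0.5353, -0.254, 0.0078]
tool_rot: [-0.596, 0.803, 0.0, -0.0]
ft_force: [0.8, 0.9, -0.1]
grip_width: 0.0852
```

```bash
python3 - <<'E'
from h import *
st();p,d,w,o=snap("wrist","wr14")
E
```

```text
t 24.05 p [ 0.5353 -0.254   0.0078] yaw -1.8644 j [-0.443  0.571 -0.036  0.964 -0.    -1.72 ] F [ 0.76  0.9  -0.07] M [ 0.063  0.042 -0.012] w 0.0852
```

View pics/wr14.png

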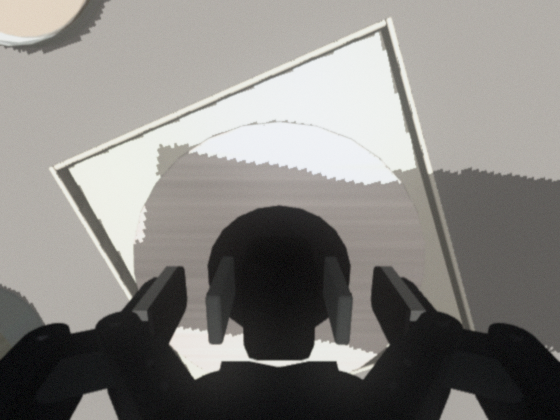

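Released, with tabs sprung out and the pads clear. Retreating straight up.

{"op": "send_rows", "data": {
  "moves": [
    [0,0,-0.004,0],
    [0,0,-0.008,0],
    [0,0,-0.015,0],
    [0,0,-0.025,0],
    [0,0,-0.03,0],
    [0,0,-0.03,0],
    [0,0,-0.03,0],
    [0,0,-0.03,0],
    [0,0,-0.02,0],
    [0,0,0,0],
    [0,0,0,0]
  ]
}}

```text
clock: 25.2
eef_pos: [0.5355, -0.2541, 0.2004]
tool_rot: [-0.596, 0.803, -0.001, 0.0]
ft_force: [-0.1, -0.0, 0.6]
grip_width: 0.0855
```

```bash
python3 - <<'E'
from h import *
st();p,d,w,o=snap("wrist","wr15");snap("side","side7")
z=w[...,2];s=np.ones(z.shape,bool)
a,k,r=lidfit(w,s,(.06,.08),(.027,.043));print(a,r)
q=w[(abs(z-.035)<.006)&(np.hypot(w[...,0]-a[0],w[...,1]-a[1])<.07)];A=np.c_[q[:,:2]-a[:2],np.ones(len(q))];c=np.linalg.lstsq(A,q[:,2],rcond=None)[0];print('plane',c)
s=(z>.008)&(z<.022)&(np.hypot(w[...,0]-.535,w[...,1]+.254)<.14)&(np.hypot(w[...,0]-a[0],w[...,1]-a[1])>.079);q=w[s];print(cv2.minAreaRect(q[:,:2].astype(np.float32)))
E
```

```text
t 25.2 p [ 0.5355 -0.2541  0.2004] yaw -1.8644 j [-0.443  0.428  0.26   1.401  0.    -1.72 ] F [-0.14 -0.01  0.57] M [-0.015  0.076 -0.001] w 0.0855
[ 0.53466662 -0.25272016  0.07296648] ((0.534549355506897, -0.25303900241851807), (0.045192815363407135, 0.057076018303632736), 73.63631439208984)
plane [-0.00071957 -0.00098806  0.03383442]
((0.534493625164032, -0.25185978412628174), (0.1853615790605545, 0.18548215925693512), 5.229356288909912)
```

View pics/wr15.png

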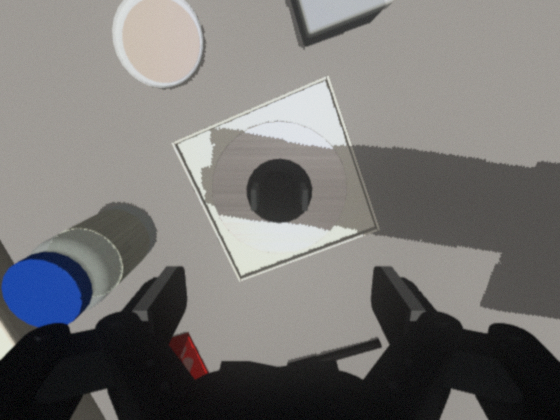

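View pics/side7.png

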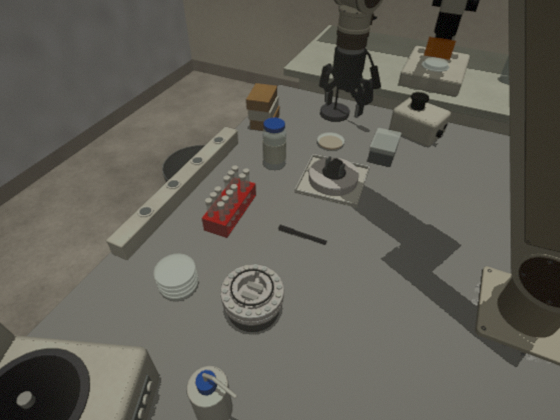

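The lid lies flat in the tray, about 1 mm off centre. Its tabs are out (57 mm across) and the bystanders look unmoved, so I'm handing the job in.

```bash
python3 -c "
from workcell import order
print(order.job_done())"
```

```text
the job is handed in; nothing more can be done
None
```

The lid is off the rotor and standing flat, right way up, in the white tray. I handed the job in after about 25 s of the 64 s. `order.job_done()` gives no verdict, so success rests on my own checks.

- **Unlatching:** I pinched both tabs in and turned the lid anticlockwise about 1.05 rad. There the torque rose from 0.3 to 0.75 N m, which I took as the stop. I eased back 0.02 rad, and the lid then lifted off with only its weight on the gripper (about 2–3 N).
- **Final position:** The last wrist picture puts the lid about 1 mm from the tray's centre. Its tilt is about 0.001 rad, and its flat top is at 34 mm, so its rim is about 2 mm above the bench (the tray floor is at 3 mm).
- **Release:** The tabs measure 57 mm across, so both have sprung out again. The gripper is open, about 19 cm above where it let go, and touching nothing.
- **Bystanders:** They look unmoved in the pictures; I did not measure them again at the end.
- **First grip failed:** The fingertips turned out to be some 30 mm farther back than the reported TCP suggested, as both the wrist and side cameras showed. The first closing therefore pressed on the tops of the tabs, with about 19 N downwards. I opened, confirmed the tabs were out again, went 33 mm lower and gripped properly.
- **Gripper reading disagrees:** The opening read 38–39 mm while the tabs were pinched, where the specification implies 44 mm. The pictures showed the tabs fully in, so I went by those.

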